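Pin the focus lever and lock the lens ring of the backstamp camera

TASK

The upward-looking camera that checks the stamps under the mugs is in focus and must be locked. Take the steel locking pin from its wooden stand and gently push it fully home through the fork of the focus lever into the hole in the housing, so that the lens barrel cannot turn; then turn the knurled lock ring clockwise (seen from above) until it jams against the housing and nip it up to about 0.6 N m, never beyond 0.9 N m. Leave the pin in, let go, and do not disturb the mugs and tools around.

Things in the scene. Friction and masses are not known exactly. Their poses are not given: they have to be found in the camera images.
- housing: Fixed grey camera housing, a block 120 mm (its x) by 146 mm (its y, from -60 to +86 mm) and 45 mm high, with an aluminium hole block 36 x 36 mm, also 45 mm high, at its +y end. Origin on the table under the lens axis, z up. From its top rises a round neck 42 mm across to 68 mm height, which carries the lock ring; the dark lens barrel, 38 mm across, comes up through the ring to 110 mm height.
- index_hole (a point): Mouth of the upright hole for the pin in the hole block, 104 mm from the lens axis along the housing's +y, 45 mm above the table; 11.2 mm wide with a 1 mm chamfer, 25 mm deep.
- fork (a point): Point between the two prongs of the fork at the end of the focus lever, level with their upper face (56 mm above the table), 104 mm from the lens axis; it turns with the barrel. The aluminium lever, 12 mm wide, leaves the barrel just above the ring (96 to 103 mm height), runs out over the ring, drops straight down at 76 to 84 mm from the axis and ends in the fork: prongs 7 mm thick, 8 mm wide each, a 13 mm slot open outwards. The prongs lie 4 mm above the hole block.
- barrel (a joint): Turn of lens barrel and lever about the upright lens axis, rad, positive anticlockwise from above; 0: fork centred over the hole. It starts up to 0.025 rad (2.6 mm at the fork) off and moves very easily (0.06 N m): the tapered pin brings the fork into line, and an unheld barrel turns along with the ring. It must stay within 0.065 rad of 0 or the focus is lost.
- ring (a joint): Turn of the lock ring on the barrel, rad, growing clockwise from above (tightening), without the yielding of its sleeve. Starts at 0.4 to 0.9, jams hard at 1.40, stays where left. Running drag 0.3 N m. The knurled outside is a sleeve bonded on by rubber, 0.07 rad per N m. Pin slack lets the barrel follow by up to 0.05 rad before the load comes on; then 0.07 rad more hand turn adds 1 N m.
- ring_mid (a point): Middle of the knurled lock ring on the lens axis, 80 mm above the table. The dark steel ring has twelve knurled flats, is 54 mm across flats (56 mm across corners) and 24 mm high (68 to 92 mm height). Its sides are free all round except that the lever passes over it: keep the fingers clear of the lever while turning.
- pin: Loose steel locking pin, 80 g, 70 mm long, upright in its stand. Origin at its lower tip, z along it towards the head. Shank 10 mm across and 38 mm long, its lowest 7 mm tapered to 5 mm; above it a round grip head 22 mm across and 32 mm high. Fully home, its tip rests on the floor of the hole, 20 mm above the table, and the head's underside is 2 mm clear above the fork.
- pin_tip (a point): Lower tip of the pin, on its axis.
- stand: Fixed wooden block 60 x 60 x 30 mm in which the pin stands at the start, tip 6 mm above the table; its hole is 11.6 mm wide and 24 mm deep. Origin under its middle.
- glaze_jar: Fixed low white jar, 64 mm across and 70 mm high; stands to one side of the housing, the pin's stand to the other.
- mug_a: White mug, 80 mm across, 90 mm high, origin under its middle. Leave alone.
- mug_b: White mug as mug_a. Leave alone.
- mug_c: White mug as mug_a. Leave alone.
- stamp: Small wooden hand stamp standing upright, 32 mm across, 55 mm high. Leave alone.
- spare_ring: Spare plain steel ring lying on the table, 54 mm across, 14 mm high. Leave alone.
- brush: Brush lying on the table, 160 mm long. Leave alone.

How it is judged:
On the way, in this order (a step that is already met when the one before it is completed fails the run):
1. the pin is fully home through the fork in the housing's hole (height (world z) of pin_tip below 0.0235 m and horizontal distance between pin_tip and index_hole below 0.004 m and angle between pin's own z axis and vertical below 0.17 rad), for 0.2 s.
2. the ring is jammed against the housing and, with the pin still home, the barrel bears on the pin with 4 to 8.5 N (about 0.4 to 0.9 N m) (all of step 1 and value of joint ring above 1.37 rad and contact force between pin and barrel between 4 and 8.5 N), for 0.1 s.
At the end, for the whole second after the job is handed in: The pin is at rest, upright within 10 degrees and fully home through the fork (tip under 23.5 mm above the table, within 4 mm of the hole's axis); the ring is at its jam (joint above 1.37); the barrel is within 0.065 rad of 0 (all of step 1 and value of joint ring above 1.37 rad and value of joint barrel between -0.065 and 0.065 rad and linear speed of pin below 0.02 m/s); the robot touches nothing.
It fails at once if the barrel is turned more than 0.065 rad from its focus (value of joint barrel above 0.065 rad or value of joint barrel below -0.065 rad).
It fails at once if the ring is overtightened: jammed, the barrel bears on the pin with more than 9.5 N (1 N m) (value of joint ring above 1.37 rad and contact force between pin and barrel above 9.5 N).
It fails at once if the pin is forced on the fork with more than 25 N (contact force between pin and barrel above 25 N).
It fails at once if a mug or tool standing around is moved more than 20 mm (distance of any of mug_a, mug_b, mug_c, stamp, spare_ring, brush from where it was at the start of the episode above 0.02 m).
It also fails if it takes over 61 s, if anything falls off the work surface, if the arm or the gripper's body presses on something with over 40 N, if the wrist force passes 120 N, or if a joint passes its speed limit or range.

ROBOT

A 7-joint arm with a two-finger parallel gripper is mounted at the origin on the work surface. World frame = base frame: x ahead of the robot, y to its left, z up, the work surface at z = 0. Lengths are in m, angles in rad, forces in N, time in s.
With the tool pointing down it reaches from about 0.425 to 0.95 m from the base axis. Payload 16.7 kg.
Tool frame: the origin (TCP) lies midway between the tips of the shut fingers; the grasp point (between the pads) lies 19 mm behind it; z points along the fingers, y is the line along which they close (so a half turn about z gives the same grasp; the last joint's range is limited). The gripper opens to 94 mm and grips with 3 to 60 N. Pads are 16 mm wide; open, the fingers measure 119 mm over their backs; the gripper's body (75 mm by 177 mm) begins 78 mm behind the grasp point.
Start: joints at [1.04, 0.426, 0.074, 1.606, -0.034, 1.111, -0.067], TCP at [0.251, -0.626, 0.173] pointing down, gripper open.
Joint ranges: [-2.85, 2.85], [-0.5, 2.14], [-1.23, 1.37], [0.21, 2.46], [-1.02, 4.16], [0.16, 2.05], [-2.73, 2.73]. Speed limits (rad/s): [1.89, 1.89, 2.39, 2.39, 3.01, 3.01, 3.01].

INTERFACE

Orientations are given as a unit quaternion [x, y, z, w].
In Python, from bench import arm gives the robot as it stands.
- The arm moves only by the tool carry_out, never from a script. Its argument "steps" is a list of rows, each a list of 3 entries, a list of its own where there are three numbers: the turn, a rotation vector about the tool's x, y, z in rad, then the shift along the tool's x, y, z in m, then the finger opening in m, from 0 to 0.094. In form: [[[ax, ay, az], [x, y, z], fingers], ...]. A call has 1 to 8 rows; each row is the pose to reach, as a shift and turn from the pose commanded when the call began, along the tool's axes at that moment; what a row does not reach only later rows make up. A row lasts 1/12 s, in which the tool goes at most 41.7 mm and 7.16 degrees, less where a joint would pass 70% of its speed; a pose out of reach is approached as far as the arm can. A call with a gripper value outside its range is refused whole. The fingers move at their own pace and stop on an object; "squeeze" is the grip in N (left out, the last holds). Time passes only in rows, so rows that repeat a pose let the fingers close. It gives the time, the measured TCP pose, the force, the opening and the grip force at its end, in the units of the state.
- arm.sense(): the state, without advancing time (a new reading comes with each control period).
- arm.get_image(name): name is "side" or "top" or "wrist"; returns a dict with "frame" (420x560x3 uint8, red, green, blue), "mtx" (3x3 intrinsics, pixels), "distortion" ([k1, k2, p1, p2, k3] as OpenCV has them; the pictures are not rectified), "R" (3x3) and "t" (3): a world point X has camera coordinates R X + t; the wrist camera has in their place "mount" (4x4, takes a point from camera to tool coordinates, whose origin is the TCP and whose axes are the flange's). Camera axes: x right, y down, z forward; pixel columns grow to the right and rows downward; lengths in m; the calibration is good to about 2 mm. A picture is of the moment at which its call begins: read the wrist's pose just before it. There is no depth.
- arm.close_job(): hands the job in; it is judged then, once.
The state is a dict: "time_s": time; "qpos": joint angles; "qd": joint speeds; "joint_efforts": joint torques, N m; "position": TCP position; "tcp_rot": TCP orientation; "ft_force": force on the tool from outside, world axes, zero at the start; "moment": the same for the moment, N m; "opening": opening from 0.0 (shut) to 1.0 (fully open); "grasp_force": force on a finger pad.
Only numpy, scipy, OpenCV 4.12 (cv2) and the standard library are available. Lean on these libraries where they do the work, as an engineer would, in place of code of your own. Each camera call takes 0.05 s, during which the arm holds its last target. There are 200 camera calls.

## Working session

There is one attempt and no reset: what is moved stays moved. The work goes in short steps, Python scripts to look and compute and a tool call to move; the robot and the scene stay as the last step left them, time stands still between calls to the robot, and variables do not carry over. Pictures are saved under pics/ and viewed, at most 10 in all, crops included, and the job is handed in when it is done.

Besides the shell and the picture viewer there is one more tool, called after "Request:" in YAML: its name, and indented under it one key for each argument. carry_out: Moves the arm, as the interface text tells. Its arguments: {"type":"object","properties":{"steps":{"type":"array","items":{"type":"array"}},"squeeze":{"type":"number"}},"required":["steps"]}

```bash
mkdir -p pics; python3 - <<'E'
from bench import arm
import cv2
s=arm.sense();print(s)
for n in("side","top"):
    d=arm.get_image(n);cv2.imwrite(f"pics/{n}0.png",d["frame"][:,:,::-1]);print(n,d["mtx"],d["distortion"],d["R"],d["t"])
d=arm.get_image("wrist");print(d["mount"],d["mtx"])
E
```

```text
{'time_s': 0.0, 'qpos': array([ 1.03946961,  0.42672439,  0.07387671,  1.60655875, -0.0340951 ,
        1.11081401, -0.06708544]), 'qd': array([ 0.00034535, -0.00098711, -0.00011255, -0.00058731, -0.00164003,
       -0.00106205,  0.00103375]), 'joint_efforts': array([-8.13538190e-04, -9.35818648e+01,  3.66576254e+00, -4.54202485e+01,
       -4.88216488e-02,  2.01261893e-02,  7.96046220e-05]), 'position': array([ 0.25129918, -0.62598558,  0.17280279]), 'tcp_rot': array([ 9.81834646e-01,  1.89737557e-01, -1.69658432e-04, -5.98644632e-04]), 'ft_force': array([0.99274503, 0.45121149, 0.61251398]), 'moment': array([ 0.04546693, -0.03604635,  0.01055949]), 'grasp_force': 0.0, 'opening': 1.0010957890917862}
side [[546.00147133   0.         279.6678014 ]
 [  0.         546.00147133 207.72185077]
 [  0.           0.           1.        ]] [-0.03192374  0.          0.          0.          0.        ] [[-0.98913951 -0.14663802  0.01001598]
 [-0.10841409  0.68189248 -0.72337337]
 [ 0.09924422 -0.71660305 -0.69038442]] [0.50819018 0.11635763 1.43984749]
top [[422.99092424   0.         280.12322908]
 [  0.         422.99092424 207.32430618]
 [  0.           0.           1.        ]] [0.03528378 0.         0.         0.         0.        ] [[-0.01286114 -0.99989604  0.00651911]
 [-0.98434059  0.01151422 -0.17590061]
 [ 0.17580726 -0.00867931 -0.98438635]] [-0.0308276   0.48952486  0.97761054]
[[ 7.09569393e-04 -9.66705800e-01 -2.55889414e-01  7.38551683e-02]
 [ 9.99999748e-01  6.88332663e-04  1.72551240e-04 -5.67313717e-04]
 [ 9.33075673e-06 -2.55889472e-01  9.66706045e-01 -2.10712922e-01]
 [ 0.00000000e+00  0.00000000e+00  0.00000000e+00  1.00000000e+00]] [[348.81652895   0.         281.82653866]
 [  0.         348.81652895 209.87039181]
 [  0.           0.           1.        ]]
```

View pics/top0.png

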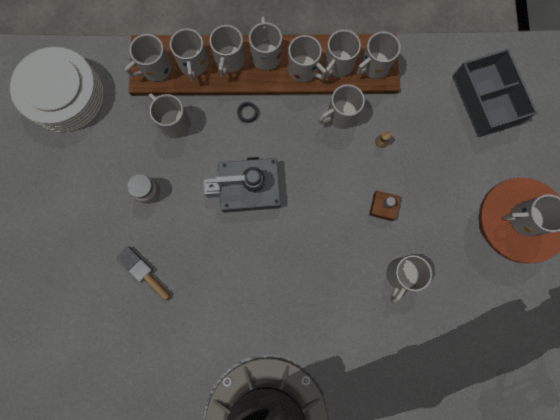

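View pics/side0.png

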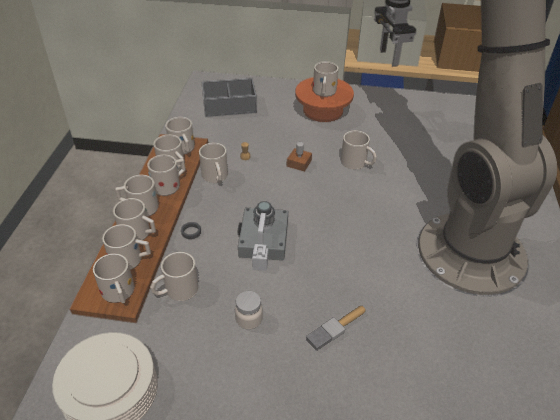

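The top view shows the pin head at about (391,202) on its stand (385,206), the barrel top at (253,177), the fork and hole block at (211,186), and the jar at (141,187). The side view shows the pin at (300,147), the barrel at (264,208) and the fork at (261,252).

```bash
cat > h.py <<'E'
import numpy as np, cv2
from scipy.spatial.transform import Rotation as Ro
from bench import arm
def snap(n):
    s=arm.sense(); d=arm.get_image(n); d['s']=s
    if n=='wrist':
        T=np.eye(4);T[:3,:3]=Ro.from_quat(s['tcp_rot']).as_matrix();T[:3,3]=s['position']
        W=T@np.array(d['mount']);d['R']=W[:3,:3].T;d['t']=-d['R']@W[:3,3]
    return d
def cast(d,px,z):
    K,D,R,t=[np.array(d[k],float) for k in('mtx','distortion','R','t')]
    u=cv2.undistortPoints(np.array(px,float).reshape(-1,1,2),K,D).reshape(-1,2)
    r=np.c_[u,np.ones(len(u))]@R; c=-R.T@t
    return c+r*((z-c[2])/r[:,2])[:,None]
def proj(d,P):
    return cv2.projectPoints(np.array(P,float).reshape(-1,3),cv2.Rodrigues(np.array(d['R']))[0],np.array(d['t']),np.array(d['mtx']),np.array(d['distortion']))[0].reshape(-1,2)
def tool(d_world): # world vector -> tool axes
    return Ro.from_quat(arm.sense()['tcp_rot']).inv().apply(d_world)
E
python3 - <<'E'
from h import *
t=snap('top');s=snap('side')
for n,a,b,z in(('pinhead',(391,202),(300,145),.076),('barrel',(254,175),(264,207),.11),('fork',(211,186),(260,252),.056)):
    print(n,cast(t,a,z),cast(s,b,z))
# housing corners top z=.045
print(cast(t,[(219,161),(277,158),(281,206),(222,211)],.045))
E
```

```text
pinhead [[ 0.4929226  -0.29611078  0.076     ]] [[ 0.4953767  -0.28818179  0.076     ]]
barrel [[0.5529135  0.02243998 0.11      ]] [[0.5508121  0.03091842 0.11      ]]
fork [[0.54081278 0.12852777 0.056     ]] [[0.54351988 0.13663159 0.056     ]]
[[ 0.6060282   0.11163156  0.045     ]
 [ 0.61219749 -0.03072674  0.045     ]
 [ 0.49205979 -0.03898131  0.045     ]
 [ 0.48150251  0.10294638  0.045     ]]
```

Request:
carry_out:
  steps:
    - [[0,0,-0.12],[0.04,-0.025,0],0.094]
    - [[0,0,-0.24],[0.08,-0.05,0],0.094]
    - [[0,0,-0.36],[0.115,-0.072,0],0.094]
    - [[0,0,-0.48],[0.15,-0.094,0],0.094]
    - [[0,0,-0.6],[0.185,-0.116,0],0.094]
    - [[0,0,-0.72],[0.22,-0.138,0],0.094]
    - [[0,0,-0.84],[0.255,-0.16,0],0.094]
    - [[0,0,-0.96],[0.29,-0.18,0],0.094]
  squeeze: 20

```text
time_s: 0.92
position: [0.4493, -0.3558, 0.1737]
tcp_rot: [0.782, 0.624, -0.0, 0.0]
ft_force: [2.0, -0.8, -0.2]
opening: 0.997
grasp_force: 0.0
```

Request:
carry_out:
  steps:
    - [[0,0,-0.12],[0.03,0.012,0],0.094]
    - [[0,0,-0.24],[0.055,0.022,0],0.094]
    - [[0,0,-0.3],[0.067,0.026,0],0.094]
    - [[0,0,-0.3],[0.067,0.026,0],0.094]
    - [[0,0,-0.3],[0.067,0.026,0],0.094]

```text
time_s: 1.33
position: [0.4892, -0.298, 0.1734]
tcp_rot: [0.682, 0.732, -0.0, -0.0]
ft_force: [-0.0, -0.3, -0.0]
opening: 1.001
grasp_force: 0.0
```

```bash
python3 - <<'E'
from h import *
w=snap('wrist');cv2.imwrite('pics/w1.png',w['frame'][:,:,::-1]);print(w['s']['position'],proj(w,[[.494,-.292,.076]]),w['distortion'],Ro.from_quat(w['s']['tcp_rot']).as_matrix())
E
```

```text
[ 0.48921882 -0.29802107  0.17342829] [[288.12301593 196.45528502]] [0.01258702 0.         0.         0.         0.        ] [[-7.05851735e-02  9.97505747e-01 -1.34636536e-04]
 [ 9.97505752e-01  7.05851844e-02  7.84642554e-05]
 [ 8.77718904e-05 -1.28762306e-04 -9.99999988e-01]]
```

View pics/w1.png

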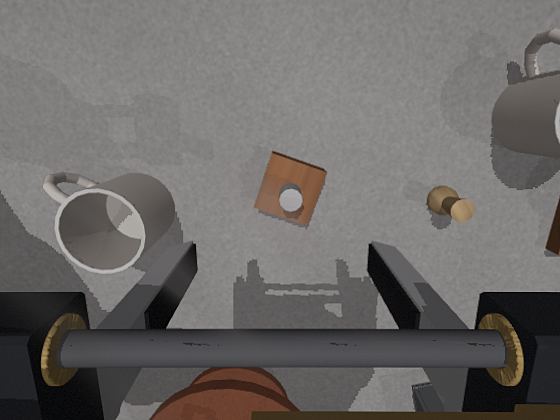

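The wrist view shows the pin's light head top at about (291,201) on its stand. The mug (left) and stamp (right) are both clear of the open fingers.

```bash
python3 - <<'E'
from h import *
w=snap('wrist');f=w['frame'].astype(int);h=cv2.cvtColor(w['frame'],cv2.COLOR_RGB2HSV)
m=((h[...,1]<40)&(h[...,2]>130)).astype(np.uint8);m[:180]=0;m[230:]=0;m[:,:260]=0;m[:,330:]=0
n,l,st,c=cv2.connectedComponentsWithStats(m);k=1+st[1:,4].argmax();print(st[k],c[k])
p=cast(w,c[k],.076)[0];print(p,'width',st[k][2],proj(w,[p,p+[.011,0,0],p-[.011,0,0]]))
print(tool(p-w['s']['position']))
E
```

```text
[ 260  180   70   50 1127] [303.52440106 215.68677906]
[ 0.50889349 -0.31003139  0.076     ] width 70 [[303.52440106 215.68677906]
 [315.46511106 216.48756164]
 [291.57173829 214.88532424]]
[-0.0123791   0.01945415  0.09742397]
```

```bash
python3 - <<'E'
from h import *
w=snap('wrist');g=cv2.cvtColor(w['frame'],cv2.COLOR_RGB2GRAY)
print(g[201,280:303],g[188:214,291])
m=np.zeros_like(g);m[188:214,277:305]=g[188:214,277:305]>g[201,291]-25
n,l,st,c=cv2.connectedComponentsWithStats(m);k=l[201,291];print(st[k],c[k])
p=cast(w,c[k],.076)[0];print(p,tool(p-w['s']['position']))
E
```

```text
[112 152 162 160 159 160 161 160 161 161 161 160 160 161 161 161 161 161
 161 161 161 166 150] [169 169 168 168 165 166 169 166 161 162 163 161 161 160 160 161 160 158
 157 160 164 158 113  80  85  86]
[280 188  23  22 401] [291.36658354 198.17955112]
[ 0.49623906 -0.29479878  0.076     ] [0.0040676  0.00814839 0.09740379]
```

Request:
carry_out:
  steps:
    - [[0,0,0],[0.004,0.008,0.03],0.05]
    - [[0,0,0],[0.004,0.008,0.06],0.05]
    - [[0,0,0],[0.004,0.008,0.09],0.05]
    - [[0,0,0],[0.004,0.008,0.11],0.05]
    - [[0,0,0],[0.004,0.008,0.125],0.05]
    - [[0,0,0],[0.004,0.008,0.127],0.05]
    - [[0,0,0],[0.004,0.008,0.127],0.04]
    - [[0,0,0],[0.004,0.008,0.127],0.04]

```text
time_s: 2.15
position: [0.497, -0.2944, 0.0473]
tcp_rot: [0.682, 0.731, 0.0, 0.0]
ft_force: [0.1, 0.1, 0.4]
opening: 0.47
grasp_force: 0.0
```

```bash
python3 - <<'E'
from h import *
w=snap('wrist');cv2.imwrite('pics/w2.png',w['frame'][:,:,::-1])
p=cast(w,(291,199),.076);print(arm.sense()['position'])
E
```

```text
[ 0.49733375 -0.29441346  0.04767378]
```

View pics/w2.png

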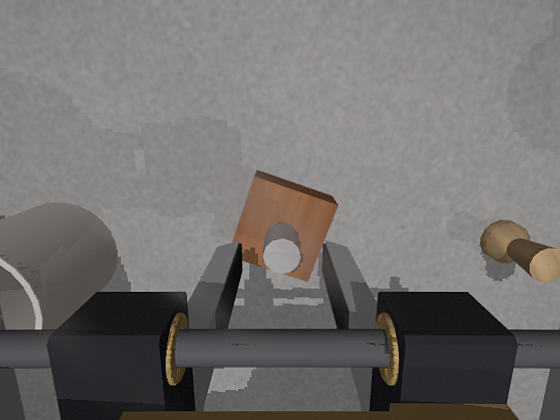

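The head top is at (282,256), midway between the fingers (240 and 324). I'll close now and check the fore-aft position.

Request:
carry_out:
  steps:
    - [[0,0,0],[0,0,0],0.03]
    - [[0,0,0],[0,0,0],0.02]
    - [[0,0,0],[0,0,0],0.015]
    - [[0,0,0],[0,0,0],0.015]
  squeeze: 25

```text
time_s: 2.53
position: [0.497, -0.2939, 0.0469]
tcp_rot: [0.682, 0.732, 0.0, 0.0]
ft_force: [0.7, 0.4, 0.1]
opening: 0.182
grasp_force: 0.0
```

```bash
python3 - <<'E'
from h import *
w=snap('wrist');p=cast(w,(282,256),.076)[0];print(w['s']['position'],p,tool(p-w['s']['position']),w['s']['opening'],w['s']['grasp_force'])
E
```

```text
[ 0.49702257 -0.29386084  0.046944  ] [ 0.49668871 -0.29396381  0.076     ] [-8.55894250e-05 -3.28259249e-04 -2.90561193e-02] 0.18187029274299102 0.0
```

Request:
carry_out:
  steps:
    - [[0,0,0],[0,0,0],0.0]
    - [[0,0,0],[0,0,0],0.0]
    - [[0,0,0],[0,0,0],0.0]

```text
time_s: 2.83
position: [0.4969, -0.2936, 0.0465]
tcp_rot: [0.682, 0.732, 0.0, -0.0]
ft_force: [-0.3, -0.6, -0.2]
opening: 0.004
grasp_force: 0.0
```

```bash
python3 - <<'E'
from h import *
w=snap('wrist');cv2.imwrite('pics/w3.png',w['frame'][:,:,::-1])
s=arm.sense();print(s['opening'],s['grasp_force'])
E
```

```text
0.004858355145810491 0.0
```

View pics/w3.png

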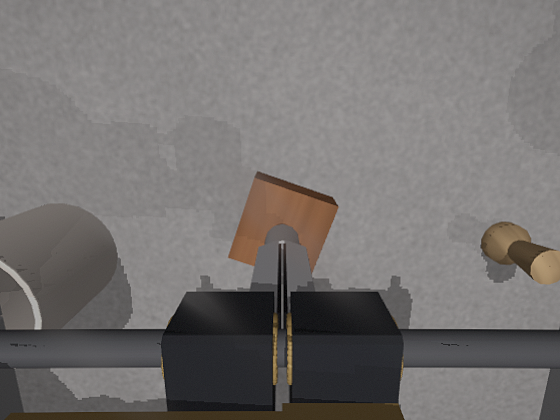

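The fingers shut completely without gripping, and the pin's dark side is still visible at (282,235). I'll check how the pin and fingers sit from the side, enlarged.

```bash
python3 - <<'E'
from h import *
d=snap('side');u=proj(d,[[.4966,-.294,.06],[.497,-.2936,.0465],[.497,-.2936,.12]]);print(u)
c=u[0].astype(int);f=d['frame'][c[1]-50:c[1]+35,c[0]-55:c[0]+55,::-1]
t=snap('top');u=proj(t,[[.4966,-.294,.06],[.497,-.2936,.0465]]);print(u,c)
c=u[0].astype(int);g=t['frame'][c[1]-42:c[1]+43,c[0]-55:c[0]+55,::-1]
a=[cv2.resize(x,None,fx=3.6,fy=3.6,interpolation=cv2.INTER_CUBIC) for x in(f,g)]
cv2.imwrite('pics/s3.png',cv2.hconcat(a))
E
```

```text
[[299.64262539 148.03712926]
 [299.3418837  151.63071276]
 [300.20211199 131.94244778]]
[[388.23525826 201.75869404]
 [386.610018   202.65563557]] [299 148]
```

View pics/s3.png

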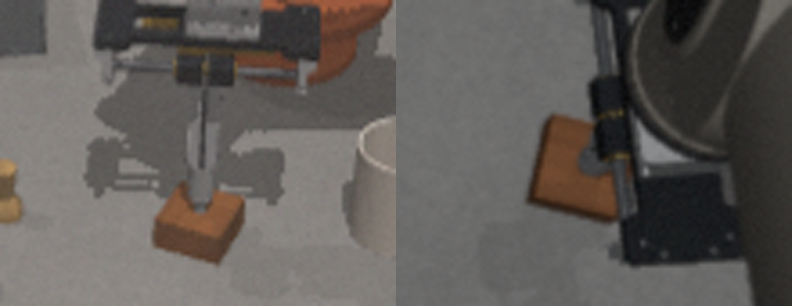

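The pin seems to stand just in front of the shut fingers. I'll open them and compare with the earlier views.

Request:
carry_out:
  steps:
    - [[0,0,0],[0,0,0],0.044]
    - [[0,0,0],[0,0,0],0.044]
    - [[0,0,0],[0,0,0],0.044]
    - [[0,0,0],[0,0,0],0.044]
    - [[0,0,0],[0,0,0],0.044]

```text
time_s: 3.4
position: [0.4968, -0.2937, 0.0465]
tcp_rot: [0.682, 0.732, 0.0, -0.0]
ft_force: [-0.2, 0.4, -0.1]
opening: 0.323
grasp_force: 0.0
```

```bash
python3 - <<'E'
from h import *
w=snap('wrist');im=w['frame'][:,:,::-1];print(w['s']['position'],w['s']['opening'])
cv2.imwrite('pics/w4raw.png',im)
a=[cv2.resize(x[190:320,210:360],None,fx=2.6,fy=4.2) if 0 else cv2.resize(x[190:320,215:350],(264,254)) for x in(cv2.imread('pics/w2.png'),cv2.imread('pics/w3.png'),im)]
cv2.imwrite('pics/w4.png',cv2.hconcat(a))
E
```

```text
[ 0.49684649 -0.29370462  0.04648686] 0.3230025139450272
```

View pics/w4.png

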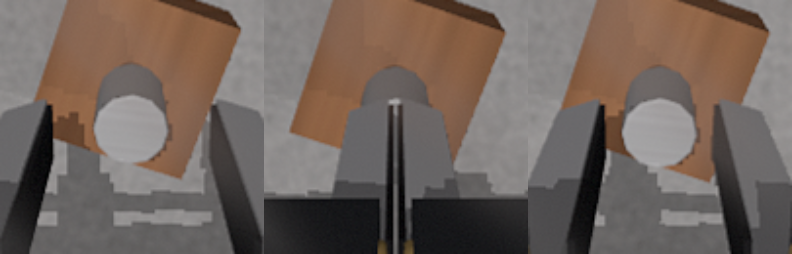

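The pin has not moved, and the shut fingers pass over its head. The pixel gap of the tips against the known opening (about 1.84 px/mm) puts them about 0.19 m from the camera. They therefore end about 30 mm behind the reported TCP, just above the head top at 76 mm, and the side view agrees. I'll open a little and go down about 30 mm, watching the force.

Request:
carry_out:
  steps:
    - [[0,0,0],[0,0,0.0],0.05]
    - [[0,0,0],[0,0,0.005],0.05]
    - [[0,0,0],[0,0,0.01],0.05]
    - [[0,0,0],[0,0,0.015],0.05]
    - [[0,0,0],[0,0,0.02],0.05]
    - [[0,0,0],[0,0,0.024],0.05]
    - [[0,0,0],[0,0,0.024],0.05]

```text
time_s: 4.03
position: [0.4963, -0.2933, 0.0213]
tcp_rot: [0.682, 0.732, -0.0, -0.001]
ft_force: [-0.4, 0.0, 0.5]
opening: 0.531
grasp_force: 0.0
```

Request:
carry_out:
  steps:
    - [[0,0,0],[0,0,0.002],0.04]
    - [[0,0,0],[0,0,0.004],0.04]
    - [[0,0,0],[0,0,0.004],0.025]
    - [[0,0,0],[0,0,0.004],0.015]
    - [[0,0,0],[0,0,0.004],0.01]
    - [[0,0,0],[0,0,0.004],0.01]
    - [[0,0,0],[0,0,0.004],0.01]
  squeeze: 15

```text
time_s: 4.62
position: [0.497, -0.2938, 0.0186]
tcp_rot: [0.682, 0.732, 0.0, 0.0]
ft_force: [-0.0, -0.3, 0.6]
opening: 0.234
grasp_force: 15.0
```

```bash
python3 - <<'E'
from h import *
s=arm.sense();print(s['opening'],s['grasp_force'],s['position'])
w=snap('wrist');t=snap('side')
c=proj(t,[s['position']])[0].astype(int);print(c)
f=t['frame'][c[1]-60:c[1]+25,c[0]-55:c[0]+55,::-1]
cv2.imwrite('pics/w5.png',cv2.hconcat([cv2.resize(w['frame'][190:320,195:365,::-1],(392,300)),cv2.resize(f,(392,300),interpolation=cv2.INTER_CUBIC)]))
E
```

```text
0.23387583654458216 15.000082701444626 [ 0.49695338 -0.29376484  0.01864895]
[299 158]
```

The gripper now holds 22 mm at 15 N, which matches the head. I'll lift and carry the pin high over the barrel towards the hole.

Request:
carry_out:
  steps:
    - [[0,0,0],[0,0,0],0.01]
    - [[0,0,0],[0,0,-0.005],0.01]
    - [[0,0,0],[0,0,-0.013],0.01]
    - [[0,0,0],[0,0,-0.025],0.01]
    - [[0,0,0],[0,0,-0.045],0.01]
    - [[0,0,0],[0,0,-0.075],0.01]
    - [[0,0,0],[0,0,-0.11],0.01]
    - [[0,0,0],[0,0,-0.14],0.01]
  squeeze: 30

```text
time_s: 5.38
position: [0.4969, -0.2935, 0.1617]
tcp_rot: [0.681, 0.732, 0.0, 0.001]
ft_force: [0.1, -0.8, -1.1]
opening: 0.226
grasp_force: 30.0
```

Request:
carry_out:
  steps:
    - [[0,0,0],[0.02,0.005,0],0.01]
    - [[0,0,0],[0.055,0.011,0],0.01]
    - [[0,0,0],[0.095,0.018,0],0.01]
    - [[0,0,0],[0.135,0.025,0],0.01]
    - [[0,0,0],[0.175,0.032,0],0.01]
    - [[0,0,0],[0.215,0.04,0],0.01]
    - [[0,0,0],[0.255,0.047,0],0.01]
    - [[0,0,0],[0.29,0.055,0],0.01]

```text
time_s: 6.05
position: [0.5309, 0.0021, 0.16]
tcp_rot: [0.681, 0.732, 0.0, 0.001]
ft_force: [0.8, 0.1, -0.5]
opening: 0.23
grasp_force: 30.0
```

Request:
carry_out:
  steps:
    - [[0,0,0],[0.03,0.006,0],0.01]
    - [[0,0,0],[0.055,0.01,0],0.01]
    - [[0,0,0],[0.07,0.012,0],0.01]
    - [[0,0,0],[0.07,0.012,0],0.01]
    - [[0,0,0],[0.07,0.012,0],0.01]

```text
time_s: 6.47
position: [0.5382, 0.0707, 0.1594]
tcp_rot: [0.681, 0.732, 0.0, 0.0]
ft_force: [0.2, -0.1, -0.9]
opening: 0.227
grasp_force: 30.0
```

```bash
python3 - <<'E'
from h import *
s=arm.sense();print(s['opening'],s['grasp_force'],s['position'],s['ft_force'])
w=snap('wrist');cv2.imwrite('pics/w6.png',w['frame'][:,:,::-1])
print(proj(w,[[.544,.131,.056],[.544,.131,.045],[.552,.027,.11]]))
E
```

```text
0.22694986141931792 29.99971479177475 [0.53816545 0.07073272 0.15943505] [ 0.15040793 -0.05896065 -0.86823931]
[[293.91109135 135.06517529]
 [293.50445094 134.47988962]
 [295.46018078 270.18562709]]
```

View pics/w6.png

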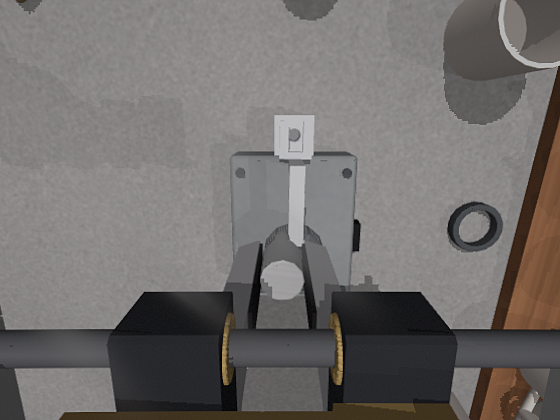

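The hole shows at about (293,134) in the fork slot, right where it was predicted (293.5,134.5). The housing edges are parallel to the tool x. I'll refine the hole by its dark blob.

```bash
python3 - <<'E'
from h import *
w=snap('wrist');g=cv2.cvtColor(w['frame'],cv2.COLOR_RGB2GRAY)
print(g[120:148,282:306][::2])
m=np.zeros_like(g);m[124:146,285:303]=g[124:146,285:303]<150
n,l,st,c=cv2.connectedComponentsWithStats(m);
for k in range(1,n):
    if st[k,4]>15:print(st[k],c[k],cast(w,c[k],.045))
h=cast(w,(293.5,134.5),.045)[0];print(h,tool(h-w['s']['position']))
e=cast(w,[(232,160),(233,240),(353,160)],.045);print(e)
E
```

```text
[[187 187 187 188 187 187 187 188 187 187 187 187 187 187 187 188 186 187
  187 188 190 159 176 185]
 [187 187 188 187 187 187 187 188 188 187 188 188 188 187 188 187 187 187
  187 188 192 155 175 190]
 [188 188 187 187 187 187 188 187 187 187 187 187 188 187 187 187 188 188
  187 188 190 168 180 190]
 [187 188 188 187 188 189 178 158 182 194 194 188 183 181 187 189 187 187
  188 191 171 162 182 188]
 [189 187 188 187 188 191 178 142 142 131 124 128 128 127 131 145 168 186
  188 189 173 162 182 189]
 [187 188 187 187 188 192 170 133 127 132 131 129 129 129 130 125 106 140
  177 189 172 163 183 188]
 [188 188 187 187 188 192 168 134 127 127 129 131 130 131 130 132 111 110
  152 185 172 161 182 189]
 [187 187 187 188 189 193 163 131 128 131 129 129 127 129 132 134 114  72
  147 189 161 178 190 188]
 [187 188 188 188 188 193 163 132 131 132 131 130 131 132 131 119  93 131
  171 190 155 175 189 188]
 [187 187 187 188 189 194 157 100  93 104 118 122 115 113 106  97 135 170
  186 193 155 176 191 188]
 [187 188 188 187 188 192 167 137 170 175 154 150 152 162 169 181 186 189
  188 189 149 174 190 188]
 [188 187 188 188 188 192 167 136 179 191 190 189 187 188 188 187 188 188
  188 191 166 180 190 188]
 [188 188 187 188 187 192 166 134 178 190 188 188 188 188 188 187 187 187
  189 192 143 172 190 187]
 [187 187 188 188 188 193 169 139 179 191 188 187 188 185 185 186 188 188
  189 192 143 172 190 187]]
[289 127  12  19 135] [293.57037037 133.68888889] [[0.54411345 0.1305287  0.045     ]]
[0.54410755 0.12980477 0.045     ] [0.0597115  0.01005343 0.11419291]
[[0.48904371 0.10264244 0.045     ]
 [0.49278431 0.0241139  0.045     ]
 [0.6010196  0.11067241 0.045     ]]
```

Request:
carry_out:
  steps:
    - [[0,0,0],[0.03,0.005,0],0.01]
    - [[0,0,0],[0.05,0.009,0],0.01]
    - [[0,0,0],[0.061,0.0103,0.02],0.01]
    - [[0,0,0],[0.061,0.0103,0.045],0.01]
    - [[0,0,0],[0.061,0.0103,0.065],0.01]
    - [[0,0,0],[0.061,0.0103,0.078],0.01]
    - [[0,0,0],[0.061,0.0103,0.082],0.01]
    - [[0,0,0],[0.061,0.0103,0.082],0.01]

```text
time_s: 7.23
position: [0.5439, 0.1307, 0.076]
tcp_rot: [0.682, 0.731, -0.001, -0.0]
ft_force: [0.0, -0.1, -0.2]
opening: 0.234
grasp_force: 30.0
```

```bash
python3 - <<'E'
from h import *
s=arm.sense();print(s['position'],s['ft_force'])
w=snap('wrist');cv2.imwrite('pics/w7.png',cv2.resize(w['frame'][170:310,190:380,::-1],None,fx=4,fy=4,interpolation=cv2.INTER_CUBIC))
p=s['position']; print(proj(w,[[.5444,.1307,.045],[.5444,.1307,.056],p+[0,0,-.0126]]))
E
```

```text
[0.54387674 0.13069767 0.07603738] [ 0.03503367 -0.1225699  -0.16436001]
[[283.22509907 224.11318493]
 [283.25817648 228.79354908]
 [282.5070822  232.14913489]]
```

View pics/w7.png

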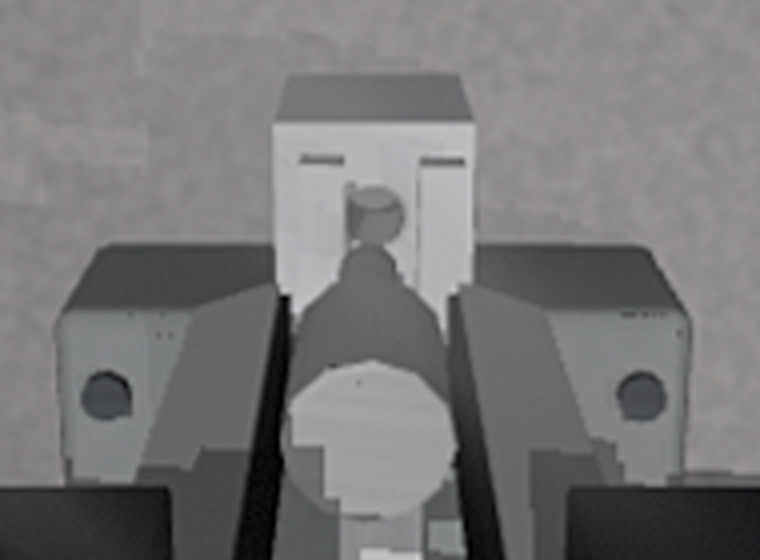

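The hole shows at zoom (376,213), i.e. px (284,223.3), and the pin tip column at 282.5. The tip and disc both show the pin about 2 mm back along tool x, and the fork is about 1 mm to the right. I'll correct by +2 mm in x and +1 mm in y, then lower slowly.

Request:
carry_out:
  steps:
    - [[0,0,0],[0.002,0.001,0],0.01]
    - [[0,0,0],[0.002,0.001,0.003],0.01]
    - [[0,0,0],[0.002,0.001,0.006],0.01]
    - [[0,0,0],[0.002,0.001,0.009],0.01]
    - [[0,0,0],[0.002,0.001,0.012],0.01]
    - [[0,0,0],[0.002,0.001,0.014],0.01]
    - [[0,0,0],[0.002,0.001,0.016],0.01]
    - [[0,0,0],[0.002,0.001,0.016],0.01]

```text
time_s: 7.95
position: [0.5447, 0.1337, 0.06]
tcp_rot: [0.682, 0.732, -0.0, -0.0]
ft_force: [0.1, 0.0, -0.6]
opening: 0.233
grasp_force: 30.0
```

Request:
carry_out:
  steps:
    - [[0,0,0],[0,0,0.0015],0.01]
    - [[0,0,0],[0,0,0.003],0.01]
    - [[0,0,0],[0,0,0.0045],0.01]
    - [[0,0,0],[0,0,0.0045],0.01]

```text
time_s: 8.28
position: [0.5448, 0.1337, 0.0557]
tcp_rot: [0.682, 0.732, -0.0, -0.0]
ft_force: [0.4, -0.3, -0.2]
opening: 0.227
grasp_force: 30.0
```

Request:
carry_out:
  steps:
    - [[0,0,0],[0,0,0.0015],0.01]
    - [[0,0,0],[0,0,0.003],0.01]
    - [[0,0,0],[0,0,0.0045],0.01]
    - [[0,0,0],[0,0,0.0045],0.01]

```text
time_s: 8.62
position: [0.5449, 0.1335, 0.0512]
tcp_rot: [0.682, 0.732, -0.0, 0.0]
ft_force: [0.6, -0.8, -0.5]
opening: 0.232
grasp_force: 30.0
```

Request:
carry_out:
  steps:
    - [[0,0,0],[0,0,0.0015],0.01]
    - [[0,0,0],[0,0,0.003],0.01]
    - [[0,0,0],[0,0,0.0045],0.01]
    - [[0,0,0],[0,0,0.0045],0.01]

```text
time_s: 8.95
position: [0.5448, 0.1333, 0.0466]
tcp_rot: [0.682, 0.732, -0.0, -0.0]
ft_force: [0.2, -4.6, -1.5]
opening: 0.226
grasp_force: 30.0
```

Request:
carry_out:
  steps:
    - [[0,0,0],[-0.001,0,0],0.01]
    - [[0,0,0],[-0.001,0,0.0015],0.01]
    - [[0,0,0],[-0.001,0,0.003],0.01]
    - [[0,0,0],[-0.001,0,0.003],0.01]

```text
time_s: 9.28
position: [0.5449, 0.1329, 0.0438]
tcp_rot: [0.682, 0.732, 0.0, -0.0]
ft_force: [1.0, -1.3, -1.3]
opening: 0.227
grasp_force: 30.0
```

Request:
carry_out:
  steps:
    - [[0,0,0],[-0.0004,0,0.0015],0.01]
    - [[0,0,0],[-0.0004,0.0002,0.003],0.01]
    - [[0,0,0],[-0.0004,0.0002,0.0045],0.01]
    - [[0,0,0],[-0.0004,0.0002,0.006],0.01]
    - [[0,0,0],[-0.0004,0.0002,0.006],0.01]

```text
time_s: 9.7
position: [0.5451, 0.1326, 0.0377]
tcp_rot: [0.682, 0.732, 0.0, -0.0]
ft_force: [-0.2, -0.5, -1.4]
opening: 0.224
grasp_force: 30.0
```

Request:
carry_out:
  steps:
    - [[0,0,0],[0,0,0.0015],0.01]
    - [[0,0,0],[0,0,0.003],0.01]
    - [[0,0,0],[0,0,0.004],0.01]
    - [[0,0,0],[0,0,0.004],0.01]

```text
time_s: 10.03
position: [0.5452, 0.1325, 0.0338]
tcp_rot: [0.682, 0.732, 0.0, -0.0]
ft_force: [-0.3, -0.4, -1.2]
opening: 0.228
grasp_force: 30.0
```

Request:
carry_out:
  steps:
    - [[0,0,0],[0,0,0.0007],0.01]
    - [[0,0,0],[0,0,0.0014],0.01]
    - [[0,0,0],[0,0,0.002],0.01]
    - [[0,0,0],[0,0,0.002],0.01]

```text
time_s: 10.37
position: [0.5454, 0.1325, 0.0324]
tcp_rot: [0.682, 0.732, 0.0, 0.0]
ft_force: [-2.8, -1.5, 6.6]
opening: 0.225
grasp_force: 30.0
```

Floor contact (6.6 N up) comes right at the expected height. I'll release and rise.

Request:
carry_out:
  steps:
    - [[0,0,0],[0,0,0],0.01]
    - [[0,0,0],[0,0,0],0.03]
    - [[0,0,0],[0,0,0],0.04]
    - [[0,0,0],[0,0,0],0.045]
    - [[0,0,0],[0,0,-0.005],0.045]
    - [[0,0,0],[0,0,-0.015],0.045]
    - [[0,0,0],[0,0,-0.045],0.06]
    - [[0,0,0],[0,0,-0.08],0.08]

```text
time_s: 11.03
position: [0.544, 0.1323, 0.1123]
tcp_rot: [0.681, 0.732, -0.001, -0.001]
ft_force: [-0.2, 0.5, 0.7]
opening: 0.586
grasp_force: 0.0
```

Request:
carry_out:
  steps:
    - [[0,0,0],[0,0,-0.02],0.08]
    - [[0,0,0],[-0.03,0,-0.03],0.08]
    - [[0,0,0],[-0.06,0,-0.03],0.08]
    - [[0,0,0],[-0.06,0,-0.03],0.08]
    - [[0,0,0],[-0.06,0,-0.03],0.08]

```text
time_s: 11.45
position: [0.5499, 0.0709, 0.143]
tcp_rot: [0.683, 0.731, 0.0, 0.001]
ft_force: [-1.2, 0.5, 0.6]
opening: 0.851
grasp_force: 0.0
```

```bash
python3 - <<'E'
from h import *
s=arm.sense();print(s['position'],s['qpos'])
w=snap('wrist');cv2.imwrite('pics/w8.png',w['frame'][:,:,::-1])
print(proj(w,[[.5452,.1315,.09],[.5452,.1315,.058],[.552,.027,.11]]))
E
```

```text
[0.54985006 0.0709197  0.14299365] [ 0.19155971  0.3039907  -0.52148538  1.88493367  0.17922528  0.99755581
 -0.33972968]
[[281.73028453 136.85630441]
 [281.72036268 134.78087492]
 [281.23739325 278.48690816]]
```

View pics/w8.png

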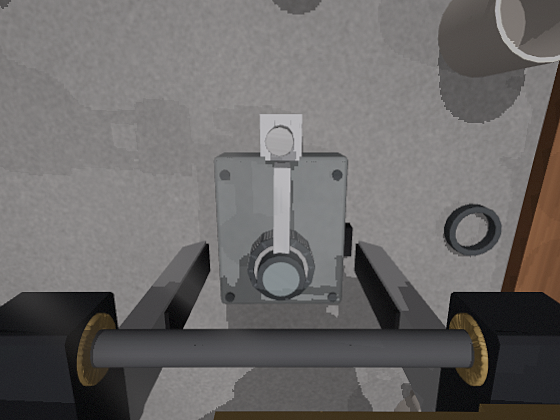

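The pin stands home in the fork at (280,141) with the lever in line, and the barrel top is at (281,279). I'll locate the lens axis from the barrel's top circle.

```bash
python3 - <<'E'
from h import *
w=snap('wrist');g=cv2.cvtColor(w['frame'],cv2.COLOR_RGB2GRAY)
print(g[278,250:312:2]);print(g[248:310:2,281])
s=w['s']['position']
c=cv2.HoughCircles(cv2.GaussianBlur(g[240:310,240:325],(3,3),0),cv2.HOUGH_GRADIENT,1,8,param1=80,param2=12,minRadius=17,maxRadius=34)
for x in (c[0][:6] if c is not None else []):
    q=(x[0]+240,x[1]+240);P=cast(w,q,.11)[0];print(q,x[2],P,tool(P-s))
print('expected',tool(np.array([.5525,.0275,.11])-s))
for z in (.11,):
    a=cast(w,[(270,278),(290,278)],z);print(.019*20/np.linalg.norm(a[1]-a[0]),'px radius of barrel')
a=proj(w,[[.5452,.1312,.09]]);print(a)
m=np.zeros_like(g);m[127:156,266:294]=1
print(g[141,262:300]);print(g[122:165,280])
E
```

```text
[ 65  65  57 114  72  75  82 143 138 139 139 140 140 140 139 138 138 138
 139 139 139 138 139 140 141  72  79  70 141  72  79]
[177 178 180 153  46  70  77  76 116 142 139 139 139 138 140 138 140 139
 140 139 139 135 130 131 134  73  64  81  79  94  93]
(np.float32(280.5), np.float32(272.5)) 26.7 [0.5509234  0.03352483 0.11      ] [-0.0388754  -0.00147484  0.03272097]
(np.float32(280.5), np.float32(281.5)) 18.0 [0.5514412  0.02609459 0.11      ] [-0.04632365 -0.00148703  0.03271783]
(np.float32(272.5), np.float32(271.5)) 25.7 [0.54482594 0.03391833 0.11      ] [-0.03804903 -0.00752885  0.03271884]
(np.float32(287.5), np.float32(266.5)) 18.0 [0.55584702 0.03879266 0.11      ] [-0.03397125  0.00381112  0.0327252 ]
expected [-0.04499713 -0.00033092  0.03271886]
24.974408756503617 px radius of barrel
[[282.04919849 139.37463557]]
[184 185 187 143 148 165 166 165 165 164 164 164 166 164 165 165 166 166
 164 165 166 166 166 165 166 166 166 167 167 169 172 103 166 188 185 184
 184 184]
[184 183 183 189 162 107  85 133 175 174 170 171 173 170 168 169 172 170
 167 164 165 165 165 165 165 164 164 163 165 165 162 161 164 165 168 162
 139 126 128 133  98  70  71]
```

Barrel centre (281.3,281) puts the axis at tool (-0.0455,-0.0008), which agrees with the pin's position. I'll turn to the start of the stroke above the ring.

Request:
carry_out:
  steps:
    - [[0,0,-0.12],[-0.02,0,0],0.075]
    - [[0,0,-0.24],[-0.04,-0.0008,0],0.075]
    - [[0,0,-0.36],[-0.0455,-0.0008,0],0.075]
    - [[0,0,-0.48],[-0.0455,-0.0008,0],0.075]
    - [[0,0,-0.6],[-0.0455,-0.0008,0],0.075]
    - [[0,0,-0.72],[-0.0455,-0.0008,0],0.075]
    - [[0,0,-0.75],[-0.0455,-0.0008,0],0.075]
    - [[0,0,-0.75],[-0.0455,-0.0008,0],0.075]

```text
time_s: 12.22
position: [0.5518, 0.0284, 0.142]
tcp_rot: [0.365, 0.931, 0.0, -0.0]
ft_force: [-0.5, 0.7, -0.2]
opening: 0.798
grasp_force: 0.0
```

Request:
carry_out:
  steps:
    - [[0,0,0],[0,0,0.01],0.075]
    - [[0,0,0],[0,0,0.03],0.075]
    - [[0,0,0],[0,0,0.05],0.075]
    - [[0,0,0],[0,0,0.065],0.075]
    - [[0,0,0],[0,0,0.08],0.075]
    - [[0,0,0],[0,0,0.08],0.075]

```text
time_s: 12.72
position: [0.5499, 0.0276, 0.0589]
tcp_rot: [0.366, 0.93, -0.001, -0.002]
ft_force: [-0.4, -0.5, -0.4]
opening: 0.798
grasp_force: 0.0
```

```bash
python3 - <<'E'
from h import *
w=snap('wrist');s=w['s'];g=cv2.cvtColor(w['frame'],cv2.COLOR_RGB2GRAY)
print(s['position'],s['ft_force'],s['moment'],s['qpos'],Ro.from_quat(s['tcp_rot']).as_matrix()[:,0])
u=proj(w,[s['position']+[0,0,.045],[.5524,.0262,.11]]);print(u)
r=int(u[1,1]);print(r,g[r,180:380:3].tolist())
E
```

```text
[0.54993522 0.02757802 0.05888643] [-0.37374309 -0.52389249 -0.36529305] [ 0.04742819 -0.06118111 -0.02212937] [ 0.32119163  0.42479708 -0.5997337   1.9560947   0.31121746  0.85668718
  0.37576406] [-0.73135015  0.68199442  0.00325018]
[[281.56108144 267.85067862]
 [282.86089457 278.01425109]]
278 [103, 104, 105, 88, 49, 45, 41, 39, 34, 32, 18, 105, 139, 134, 92, 123, 116, 91, 93, 82, 77, 60, 69, 74, 73, 141, 142, 144, 143, 144, 143, 143, 143, 144, 143, 142, 142, 143, 142, 143, 141, 142, 142, 145, 68, 70, 71, 74, 73, 74, 99, 100, 99, 98, 97, 128, 133, 123, 35, 32, 30, 26, 20, 20, 13, 78, 79]
```

```bash
python3 - <<'E'
from h import *
w=snap('wrist');s=w['s'];g=cv2.cvtColor(w['frame'],cv2.COLOR_RGB2GRAY)
print(s['position']);print(g[230:325,283].tolist());print(g[265,245:322].tolist())
E
```

```text
[0.55070449 0.02771626 0.06046517]
[63, 71, 73, 72, 70, 73, 70, 73, 70, 84, 92, 91, 89, 89, 90, 91, 90, 82, 119, 139, 141, 139, 139, 140, 140, 140, 140, 140, 140, 140, 141, 139, 141, 140, 141, 140, 140, 140, 142, 141, 139, 141, 141, 141, 141, 141, 142, 142, 143, 143, 142, 143, 143, 143, 144, 144, 138, 133, 134, 133, 133, 134, 134, 135, 134, 135, 134, 135, 139, 121, 71, 53, 73, 81, 78, 77, 79, 87, 92, 91, 91, 89, 91, 90, 91, 88, 90, 91, 90, 66, 24, 29, 44, 48, 43]
[63, 62, 75, 74, 73, 77, 77, 77, 74, 66, 130, 145, 146, 142, 144, 143, 142, 142, 143, 144, 143, 143, 142, 141, 140, 142, 143, 142, 143, 144, 144, 144, 144, 142, 143, 141, 142, 141, 140, 141, 140, 140, 142, 141, 142, 141, 140, 139, 142, 141, 139, 140, 140, 140, 140, 140, 140, 140, 139, 139, 139, 143, 125, 95, 85, 88, 92, 90, 91, 90, 89, 82, 95, 151, 167, 135, 104]
```

Centred to within about 1.5 mm. I'll correct, go down and close on the ring.

Request:
carry_out:
  steps:
    - [[0,0,0],[-0.0012,-0.0003,0.006],0.075]
    - [[0,0,0],[-0.0012,-0.0003,0.012],0.075]
    - [[0,0,0],[-0.0012,-0.0003,0.018],0.075]
    - [[0,0,0],[-0.0012,-0.0003,0.024],0.07]
    - [[0,0,0],[-0.0012,-0.0003,0.024],0.065]
  squeeze: 20

```text
time_s: 13.23
position: [0.552, 0.0259, 0.0368]
tcp_rot: [0.366, 0.931, -0.0, -0.001]
ft_force: [-0.9, -0.4, -0.2]
opening: 0.711
grasp_force: 0.0
```

Request:
carry_out:
  steps:
    - [[0,0,0],[0,0,0],0.058]
    - [[0,0,0],[0,0,0],0.055]
    - [[0,0,0],[0,0,0],0.045]
    - [[0,0,0],[0,0,0],0.04]
    - [[0,0,0],[0,0,0],0.04]

```text
time_s: 13.65
position: [0.5526, 0.0259, 0.0382]
tcp_rot: [0.366, 0.931, -0.0, 0.0]
ft_force: [-1.8, -2.0, 0.2]
opening: 0.58
grasp_force: 20.0
```

```bash
python3 - <<'E'
from h import *
s=arm.sense();print(s['position'],s['ft_force'],s['moment'],s['opening']*94,s['grasp_force'],tool(s['ft_force']))
E
```

```text
[0.55255713 0.02590418 0.0381665 ] [-1.83663107 -1.99852588  0.20799431] [-0.24575401  0.26429412  0.03045404] 54.508958661554104 20.000022186432034 [-0.01847771 -2.71424274 -0.20766783]
```

The ring is gripped at 54.5 mm. I'll take the first 0.42 rad at moderate speed, since the jam is at least 0.5 rad away.

Request:
carry_out:
  steps:
    - [[0,0,0],[0,0,0],0.04]
    - [[0,0,0.02],[0,0,0],0.04]
    - [[0,0,0.05],[0,0,0],0.04]
    - [[0,0,0.09],[0,0,0],0.04]
    - [[0,0,0.13],[0,0,0],0.04]
    - [[0,0,0.16],[0,0,0],0.04]
    - [[0,0,0.18],[0,0,0],0.04]
    - [[0,0,0.18],[0,0,0],0.04]
  squeeze: 40

```text
time_s: 14.32
position: [0.5525, 0.0259, 0.0381]
tcp_rot: [0.449, 0.894, -0.0, 0.0]
ft_force: [-3.8, -2.6, 4.0]
opening: 0.576
grasp_force: 40.0
```

```bash
cat > m.py <<'E'
from h import *
s=arm.sense();x=Ro.from_quat(s['tcp_rot']).as_matrix()[:,0]
print(s['time_s'],'yaw',np.arctan2(x[1],x[0]),'F',tool(s['ft_force']),'M',s['moment'],s['opening']*94,s['grasp_force'],s['position'],s['joint_efforts'][6])
E
python3 m.py
```

```text
14.3167 yaw 2.2103630167628463 F [ 0.18855776 -4.59486185 -3.98976957] M [-0.6198818   0.74514107  0.31100964] 54.13763248829763 40.001510102301836 [0.5525137  0.02592994 0.03810349] -1.0429803282022476
```

The moment of 0.31 N m matches the running drag, so the ring is turning.

Request:
carry_out:
  steps:
    - [[0,0,0.03],[0,-0.0003,0],0.04]
    - [[0,0,0.07],[0,-0.0003,0],0.04]
    - [[0,0,0.11],[0,-0.0003,0],0.04]
    - [[0,0,0.15],[0,-0.0003,0],0.04]
    - [[0,0,0.19],[0,-0.0003,0],0.04]
    - [[0,0,0.22],[0,-0.0003,0],0.04]
    - [[0,0,0.24],[0,-0.0003,0],0.04]
    - [[0,0,0.24],[0,-0.0003,0],0.04]

```text
time_s: 14.98
position: [0.5524, 0.0259, 0.0381]
tcp_rot: [0.552, 0.834, -0.0, 0.0]
ft_force: [-2.5, -2.7, 5.5]
opening: 0.575
grasp_force: 40.0
```

```bash
python3 m.py
```

```text
14.9833 yaw 1.9713464904921953 F [-1.49603382 -3.30848491 -5.5051859 ] M [-0.65367607  0.59181507  0.24330802] 54.03672873116399 40.0018680235371 [0.5524177  0.02586891 0.03810043] -1.0195467621088028
```

Request:
carry_out:
  steps:
    - [[0,0,0.018],[0,0,0],0.04]
    - [[0,0,0.035],[0,0,0],0.04]
    - [[0,0,0.035],[0,0,0],0.04]

```text
time_s: 15.23
position: [0.5524, 0.0258, 0.0381]
tcp_rot: [0.567, 0.824, 0.0, 0.0]
ft_force: [-2.9, -3.1, 6.0]
opening: 0.579
grasp_force: 40.0
```

```bash
python3 m.py
```

```text
15.2333 yaw 1.9365134467573601 F [-1.88559091 -3.77592528 -5.96765208] M [-0.53309023  0.57861056  0.27944748] 54.389298771693966 40.00191930681467 [0.55241013 0.0258405  0.03809471] -0.8135544508695602
```

Request:
carry_out:
  steps:
    - [[0,0,0.018],[0,0,0],0.04]
    - [[0,0,0.035],[0,0,0],0.04]
    - [[0,0,0.035],[0,0,0],0.04]

```text
time_s: 15.48
position: [0.5524, 0.0258, 0.0381]
tcp_rot: [0.581, 0.814, 0.0, 0.0]
ft_force: [-2.9, -2.3, 5.5]
opening: 0.575
grasp_force: 40.0
```

```bash
python3 m.py
```

```text
15.4833 yaw 1.9014373567964038 F [-1.21957573 -3.525712   -5.46687974] M [-0.58647128  0.63015677  0.30395437] 54.07840000893266 40.00193334650248 [0.55241085 0.02581888 0.03810059] -0.8144028671085835
```

Request:
carry_out:
  steps:
    - [[0,0,0.018],[0,0,0],0.04]
    - [[0,0,0.035],[0,0,0],0.04]
    - [[0,0,0.035],[0,0,0],0.04]

```text
time_s: 15.73
position: [0.5524, 0.0258, 0.0381]
tcp_rot: [0.595, 0.804, -0.0, 0.0]
ft_force: [-4.1, -2.2, 4.3]
opening: 0.574
grasp_force: 40.0
```

```bash
python3 m.py
```

```text
15.7333 yaw 1.8664223398304636 F [-0.92274299 -4.54513241 -4.29324401] M [-0.58105765  0.70545345  0.29296125] 53.993446188869136 40.00208945944905 [0.55236282 0.02582281 0.0380854 ] -0.8145119436085224
```

Request:
carry_out:
  steps:
    - [[0,0,0.018],[0,0,0],0.04]
    - [[0,0,0.035],[0,0,0],0.04]
    - [[0,0,0.035],[0,0,0],0.04]

```text
time_s: 15.98
position: [0.5524, 0.0258, 0.0381]
tcp_rot: [0.609, 0.793, -0.0, 0.0]
ft_force: [-3.3, -2.3, 6.2]
opening: 0.574
grasp_force: 40.0
```

```bash
python3 m.py
```

```text
15.9833 yaw 1.831395265763229 F [-1.41632386 -3.79258167 -6.18925276] M [-0.60536767  0.74088718  0.27350972] 53.94997166418613 40.002043694257736 [0.55237343 0.02583212 0.03810576] -0.8147602714598179
```

Request:
carry_out:
  steps:
    - [[0,0,0.018],[0,0,0],0.04]
    - [[0,0,0.035],[0,0,0],0.04]
    - [[0,0,0.035],[0,0,0],0.04]

```text
time_s: 16.23
position: [0.5523, 0.0258, 0.0381]
tcp_rot: [0.623, 0.782, -0.0, 0.0]
ft_force: [-4.1, -2.7, 5.5]
opening: 0.577
grasp_force: 40.0
```

```bash
python3 m.py
```

```text
16.2333 yaw 1.796407954972646 F [-1.69439493 -4.6060235  -5.45192096] M [-0.58637626  0.657455    0.26487539] 54.210504898148955 40.00187911558896 [0.55234879 0.0258076  0.03808955] -0.814844761043787
```

Request:
carry_out:
  steps:
    - [[0,0,0.018],[0,0,0],0.04]
    - [[0,0,0.035],[0,0,0],0.04]
    - [[0,0,0.035],[0,0,0],0.04]

```text
time_s: 16.48
position: [0.5523, 0.0258, 0.0381]
tcp_rot: [0.637, 0.771, -0.0, -0.0]
ft_force: [-4.5, -3.1, 5.7]
opening: 0.575
grasp_force: 40.0
```

```bash
python3 m.py
```

```text
16.4833 yaw 1.7614255982871245 F [-2.19247799 -4.98350531 -5.67395475] M [-0.63442667  0.67956703  0.244445  ] 54.05572666072538 40.00199398957193 [0.55230759 0.0258068  0.03805755] -0.8151014149188995
```

Request:
carry_out:
  steps:
    - [[0,0,0.018],[0,0,0],0.04]
    - [[0,0,0.035],[0,0,0],0.04]
    - [[0,0,0.035],[0,0,0],0.04]

```text
time_s: 16.73
position: [0.5523, 0.0258, 0.0381]
tcp_rot: [0.65, 0.76, -0.0, -0.0]
ft_force: [-4.3, -2.0, 6.4]
opening: 0.577
grasp_force: 40.0
```

```bash
python3 m.py
```

```text
16.7333 yaw 1.7264759241032586 F [-1.31845328 -4.51554664 -6.42496188] M [-0.62812784  0.69265302  0.33013014] 54.22123866638374 40.00196227803826 [0.55231694 0.02581513 0.03807582] -0.8151599764823914
```

Request:
carry_out:
  steps:
    - [[0,0,0.018],[0,0,0],0.04]
    - [[0,0,0.035],[0,0,0],0.04]
    - [[0,0,0.035],[0,0,0],0.04]

```text
time_s: 16.98
position: [0.5523, 0.0258, 0.0381]
tcp_rot: [0.663, 0.748, -0.0, -0.0]
ft_force: [-3.4, -2.6, 6.4]
opening: 0.579
grasp_force: 40.0
```

```bash
python3 m.py
```

```text
16.9833 yaw 1.6915166895279736 F [-2.21657594 -3.70785767 -6.40062418] M [-0.62134484  0.71504436  0.30656295] 54.43225978669611 40.00226925127208 [0.55228426 0.02584821 0.03806779] -0.8153849467635155
```

Request:
carry_out:
  steps:
    - [[0,0,0.018],[0,0,0],0.04]
    - [[0,0,0.035],[0,0,0],0.04]
    - [[0,0,0.035],[0,0,0],0.04]

```text
time_s: 17.23
position: [0.5523, 0.0258, 0.0381]
tcp_rot: [0.676, 0.737, -0.0, 0.0]
ft_force: [-3.3, -2.7, 6.1]
opening: 0.573
grasp_force: 40.0
```

```bash
python3 m.py
```

```text
17.2333 yaw 1.6566185650917002 F [-2.37341827 -3.51678494 -6.13599257] M [-0.67287903  0.81166764  0.46919236] 53.8449587712162 40.00228343065828 [0.55231245 0.02578922 0.03808661] -0.9875733777880669
```

The load is coming on, about 0.47 N m, so the ring has jammed. I'll nip it up by 0.01 rad more.

Request:
carry_out:
  steps:
    - [[0,0,0.005],[0,0,0],0.04]
    - [[0,0,0.01],[0,0,0],0.04]
    - [[0,0,0.01],[0,0,0],0.04]
    - [[0,0,0.01],[0,0,0],0.04]

```text
time_s: 17.57
position: [0.5523, 0.0258, 0.0381]
tcp_rot: [0.679, 0.734, -0.0, 0.0]
ft_force: [-4.2, -2.3, 6.9]
opening: 0.577
grasp_force: 40.0
```

```bash
python3 m.py
```

```text
17.5667 yaw 1.647860471548236 F [-2.01424982 -4.37618806 -6.89063914] M [-0.64878868  0.8417294   0.4924121 ] 54.26030716701202 40.00214765779674 [0.55229001 0.02578981 0.03807182] -0.5639486946165562
```

Request:
carry_out:
  steps:
    - [[0,0,0],[0,0,0],0.04]

```text
time_s: 17.65
position: [0.5523, 0.0258, 0.0381]
tcp_rot: [0.679, 0.734, -0.0, 0.0]
ft_force: [-3.6, -2.8, 7.0]
opening: 0.579
grasp_force: 40.0
```

```bash
python3 - <<'E'
from h import *
M=[]
for i in range(8):
    arm.get_image('side');s=arm.sense();M.append((s['moment'][2],s['joint_efforts'][6]))
print(np.array(M),np.mean(M,0))
E
```

```text
[[ 0.51313063 -0.52589782]
 [ 0.53314433 -0.52527694]
 [ 0.51695385 -0.52525492]
 [ 0.54550106 -0.52502168]
 [ 0.54285212 -0.52513037]
 [ 0.54654539 -0.52504806]
 [ 0.50873427 -0.52480599]
 [ 0.54759208 -0.52497631]] [ 0.53180672 -0.52517651]
```

Request:
carry_out:
  steps:
    - [[0,0,0.003],[0,0,0],0.04]
    - [[0,0,0.006],[0,0,0],0.04]
    - [[0,0,0.006],[0,0,0],0.04]
    - [[0,0,0.006],[0,0,0],0.04]

```text
time_s: 18.38
position: [0.5523, 0.0258, 0.0381]
tcp_rot: [0.681, 0.732, -0.0, -0.0]
ft_force: [-3.9, -2.7, 6.5]
opening: 0.578
grasp_force: 40.0
```

```bash
python3 - <<'E'
from h import *
M=[]
for i in range(8):
    arm.get_image('side');s=arm.sense();M.append((s['moment'][2],s['joint_efforts'][6]))
print(np.mean(M,0))
E
```

```text
[ 0.59385115 -0.59140267]
```

The ring is nipped up at 0.59 N m. I'll release and lift clear.

Request:
carry_out:
  steps:
    - [[0,0,0],[0,0,0],0.058]
    - [[0,0,0],[0,0,0],0.065]
    - [[0,0,0],[0,0,0],0.075]
    - [[0,0,0],[0,0,0],0.075]
    - [[0,0,0],[0,0,-0.02],0.075]
    - [[0,0,0],[0,0,-0.05],0.075]
    - [[0,0,0],[0,0,-0.085],0.075]
    - [[0,0,0],[0,0,-0.12],0.075]

```text
time_s: 19.45
position: [0.5519, 0.0261, 0.1591]
tcp_rot: [0.682, 0.732, -0.0, -0.001]
ft_force: [0.9, -0.2, -0.1]
opening: 0.796
grasp_force: 0.0
```

Request:
carry_out:
  steps:
    - [[0,0,0],[-0.02,0,-0.02],0.075]
    - [[0,0,0],[-0.04,0,-0.03],0.075]
    - [[0,0,0],[-0.04,0,-0.03],0.075]
    - [[0,0,0],[-0.04,0,-0.03],0.075]

```text
time_s: 19.78
position: [0.5555, -0.0149, 0.1885]
tcp_rot: [0.683, 0.731, 0.0, 0.0]
ft_force: [-0.6, 0.9, 0.4]
opening: 0.8
grasp_force: 0.0
```

```bash
python3 - <<'E'
from h import *
w=snap('wrist');s=w['s'];print(s['position'],s['ft_force'],s['opening'])
g=cv2.cvtColor(w['frame'],cv2.COLOR_RGB2GRAY)
u=proj(w,[[.5452,.1312,.09],[.5434,.1285,.09],[.5524,.0257,.11]]);print(u)
r,c=int(u[1,1]),int(u[1,0]);print(g[r,c-22:c+22].tolist(),g[r-25:r+25,c].tolist())
a,b=cv2.imread('pics/top0.png'),snap('top')['frame'][:,:,::-1]
d=cv2.absdiff(a,b).max(2)>40
for n,(x,y) in dict(mug1=(168,115),mug2=(345,105),mug3=(412,272),stamp=(384,140),ring=(247,112),brush=(143,272)).items(): print(n,d[y-15:y+15,x-15:x+15].sum())
E
```

```text
[ 0.5555194  -0.01488093  0.18846347] [-0.59025494  0.90299088  0.35582653] 0.799795385098381
[[281.96028601  24.52436744]
 [279.49364678  28.07431649]
 [281.8950728  160.01628001]]
[131, 131, 133, 129, 153, 179, 182, 181, 180, 181, 181, 182, 186, 145, 158, 173, 174, 173, 173, 174, 172, 172, 171, 172, 171, 170, 170, 170, 170, 168, 168, 167, 167, 166, 166, 165, 165, 166, 163, 153, 174, 184, 187, 156] [135, 135, 134, 135, 138, 140, 138, 135, 135, 139, 140, 140, 140, 160, 179, 181, 178, 176, 176, 178, 178, 176, 172, 171, 171, 171, 171, 169, 170, 170, 170, 169, 170, 168, 163, 165, 169, 169, 171, 164, 69, 54, 59, 60, 57, 56, 136, 172, 186, 182]
mug1 0
mug2 1
mug3 254
stamp 0
ring 179
brush 0
```

```bash
python3 - <<'E'
from h import *
a,b=cv2.imread('pics/side0.png'),snap('side')['frame'][:,:,::-1]
e=[cv2.cvtColor(np.ascontiguousarray(i),cv2.COLOR_BGR2GRAY) for i in(a,b)]
for n,(x,y,w) in dict(mug_c=(358,150,20),ring=(191,230,13)).items():
    t=e[0][y-w:y+w,x-w:x+w];r=cv2.matchTemplate(e[1][y-w-12:y+w+12,x-w-12:x+w+12],t,cv2.TM_CCOEFF_NORMED);m=cv2.minMaxLoc(r);print(n,m[1],np.array(m[3])-12)
E
```

```text
mug_c 0.5581083297729492 [0 0]
ring 0.996992826461792 [0 0]
```

Everything stands where it was. I'll hand in the job.

```bash
python3 -c "
from bench import arm
print(arm.close_job())"
```

```text
the job is handed in; nothing more can be done
None
```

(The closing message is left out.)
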